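# Park the lathe chuck on the firm cushion

## Robot

A 7-joint arm with a two-finger parallel gripper is mounted at the origin on the work surface. World frame = base frame: x ahead of the robot, y to its left, z up, the work surface at z = 0. Lengths are in m, angles in rad, forces in N, time in s.
With the tool pointing down it reaches from about 0.4 to 0.875 m from the base axis. Payload 19.3 kg.
Tool frame: the origin (TCP) lies on the front face of the gripper's body, between the roots of the fingers; the fingertips stand 73 mm ahead of it and the grasp point (between the pads) lies 54 mm ahead of it (ctrl.tips_ahead is the distance from the TCP to the fingertips, in m); x points along the fingers, y is the direction in which the jaws open and shut, and the axes are right-handed (so a half turn about x gives the same grasp; the last joint's range is limited). The gripper opens to 85 mm and grips with 20 to 120 N. Pads are 22 mm wide; open, the fingers measure 114 mm over their backs; the gripper's body (76 mm by 85 mm) begins 54 mm behind the grasp point. The pads swing forward as they close: fully open they stand 13 mm farther back than shut.
Start: joints at [1.104, 0.521, -0.036, 1.599, 0.021, 1.021, -0.113], TCP at [0.242, -0.576, 0.304] pointing down, gripper open.
Joint ranges: [-2.91, 2.91], [-0.3, 2.13], [-1.5, 1.42], [0.17, 2.43], [-1.26, 4.41], [0.16, 1.93], [-2.52, 2.52]. Speed limits (rad/s): [1.89, 1.89, 2.39, 2.39, 3.01, 3.01, 3.01].

## Interface

Orientations are given as a unit quaternion [x, y, z, w].
In Python, from workcell import ctrl gives the robot as it stands.
- The arm moves only by the tool step_arm, never from a script. Its argument "targets" is a list that holds one entry, the list of rows, each a list of 7 numbers: the shift along the tool's x, y, z in units of 3 cm (1.0 is 3 cm), then the turn, a rotation vector about the tool's x, y, z in units of 4 degrees (1.0 is 4 degrees), then the gripper's target within -1 to 1 (fully open at 1, half-way at 0, shut at -1). In form: [[[x, y, z, rx, ry, rz, gripper], ...]]. A call has 1 to 10 rows; each row shifts and turns the commanded pose from where the row before left it, along the tool's axes as they then stand; what a row does not reach is not made up. A row lasts 1/12 s, in which the tool goes at most 41.7 mm and 7.16 degrees, less where a joint would pass 70% of its speed; a pose out of reach is approached as far as the arm can. A call with a number of a shift or a turn outside -1 to 1 is refused whole. A call with a gripper value outside its range is refused whole. The fingers move at their own pace and stop on an object; "grip_force" is the grip in N (left out, the last holds). Time passes only in rows, so rows that do not move let the fingers close. It gives the time, the measured TCP pose, the force and the opening at its end, in the units of the state.
- ctrl.observe(): the state, without advancing time (a new reading comes with each control period).
- ctrl.get_image(name): name is "scene" or "top" or "wrist"; returns the picture (420x560x3 uint8, red, green, blue); there is no depth.
- ctrl.get_calibration(name): a dict with "camera_matrix" (3x3 intrinsics, pixels), "cam_to_world" (4x4, takes a point from camera to world coordinates). Camera axes: x right, y down, z forward; pixel columns grow to the right and rows downward; lengths in m; the calibration is good to about 2 mm. A picture is of the moment at which its call begins: read the wrist's pose just before it. get_calibration takes no time and is no camera call; for the wrist camera it gives the pose at the moment of the call.
- ctrl.hand_in(): hands the job in, once; it reports no verdict.
Trained networks look in the newest picture that a camera, given by its name, has taken for a name from the list of things; names that differ only in an ending like _2 or _b are one class to them, and where a whole thing is asked for, a point or a joint stands for the part that bears it (a point fixed in the world has none). Each returns a list of dicts, best first, with "p" (0 to 1); they miss things now and then, are a little off and sometimes report something else, mostly with a low value. They report only what shows in the picture. A call takes as long as a camera call.
- ctrl.silhouettes(camera, label): "mask" (420x560 bool, what is visible of it) and "rect" ([left, top, right, bottom] in pixels, round what is visible of it).
The state is a dict: "time_s": time; "joint_positions": joint angles; "qvel": joint speeds; "joint_torque": joint torques, N m; "tcp_pos": TCP position; "ee_rot": TCP orientation; "force": force on the tool from outside, world axes, zero at the start; "ft_torque": the same for the moment, N m; "width": opening from 0.0 (shut) to 1.0 (fully open).
Only numpy, scipy, OpenCV 4.12 (cv2) and the standard library are available. Lean on these libraries where they do the work, as an engineer would, in place of code of your own. Each camera call takes 0.05 s, during which the arm holds its last target.

## Task

Two round stands with yellow foam cushions look just the same, but one cushion is firm and the other is so soft that the heavy chuck would sink right in. Before moving the chuck, find out which is which by pressing straight down on a cushion with the closed fingers, about 6 mm deep, and feeling how hard it pushes back; then set the small steel lathe chuck upright in the middle of the firm cushion and let go.

Things in the scene. Friction and masses are not known exactly. Their poses are not given: they have to be found in the camera images.
- stand_a: Round stand fixed to the bench: wooden base, 90 mm diameter, 20 mm high, and on it a yellow foam cushion, 78 mm diameter, its flat top 40 mm above the bench. Origin: centre of the underside, z up. Only the foam yields, straight down, up to 10 mm. One of the two stands is firm, the other soft; looks do not tell. Pressed 6 mm, the firm foam pushes back with 14 N, the soft one with 4 N.
- stand_b: The other cushioned stand: same shape, size, colours and axes as stand_a. Firm foam adds 2 N per mm pressed, soft foam 0.6 N per mm; under the chuck firm foam sinks 2 to 3 mm, soft foam 9 to 10 mm.
- stand_a_foam (a joint): How far the foam of stand_a is pressed down, m: 0 untouched, 0.010 fully squashed.
- stand_b_foam (a joint): How far the foam of stand_b is pressed down, m: 0 untouched, 0.010 fully squashed.
- chuck: Small steel lathe chuck, loose, standing upright on the bench: a plain cylinder, 50 mm diameter, 60 mm high, with two dark bands round it and three small dark jaws standing 8 mm above its top; about 0.7 kg. Origin: centre of the underside, z up. Grip it across its sides, from above, at mid height; any yaw will do.

How it is judged:
By the outcome, as a careful person would: the job done as asked, in the order asked, and still so for the second after the job is handed in, with the robot touching nothing.
It also fails if it takes over 54 s, if anything falls off the work surface, if the arm or the gripper's body presses on something with over 40 N, if the wrist force passes 120 N, or if a joint passes its speed limit or range.

## Working session

There is one attempt and no reset: what is moved stays moved. The work goes in short steps, Python scripts to look and compute and a tool call to move; the robot and the scene stay as the last step left them, time stands still between calls to the robot, and variables do not carry over. Pictures are saved under pics/ and viewed, and the job is handed in when it is done.

Besides the shell and the picture viewer there is one more tool, called after "Request:" by a JSON object that holds its "method" and its "body", one argument or row to a line. step_arm: Moves the arm, as the interface text tells. Shifts and turns lie within -1 to 1; 1 stands for 3 cm of shift or 4 degrees of turn. Its arguments: {"type":"object","properties":{"targets":{"type":"array"},"grip_force":{"type":"number"}},"required":["targets"]}

```bash
mkdir -p pics; ls
cat > h.py <<'E'
import numpy as np,cv2
from workcell import ctrl
def shot(cam,fn):
    im=ctrl.get_image(cam); cv2.imwrite('pics/'+fn,im[:,:,::-1]); return im
def ray(cal,u,v,z):
    K=np.array(cal['camera_matrix']);T=np.array(cal['cam_to_world'])
    d=T[:3,:3]@np.linalg.solve(K,[u,v,1]);o=T[:3,3]
    return o+d*(z-o[2])/d[2]
def proj(cal,P):
    K=np.array(cal['camera_matrix']);T=np.array(cal['cam_to_world'])
    p=(np.atleast_2d(P)-T[:3,3])@T[:3,:3]; q=p@K.T; return q[:,:2]/q[:,2:]
E
python3 - <<'E'
from h import *
s=ctrl.observe();print(s, ctrl.tips_ahead)
for c in ['scene','top']:
    shot(c,c+'0.png');k=ctrl.get_calibration(c);print(c,np.round(k['camera_matrix'],1).tolist(),np.round(k['cam_to_world'],3).tolist())
    for l in ['stand_a','chuck']:
        for r in ctrl.silhouettes(c,l): print(l,r['p'],r['rect'],r['mask'].sum())
E
```

```text
pics
{'time_s': 0.0, 'joint_positions': array([ 1.10380453,  0.52198748, -0.03632964,  1.5999968 ,  0.02120144,
        1.02104626, -0.11281012]), 'qvel': array([ 1.45019526e-05,  2.83242352e-04,  1.37261427e-03, -3.13929632e-04,
        3.92455848e-04,  5.58078869e-05,  1.41162191e-03]), 'joint_torque': array([-1.17417432e-03, -9.27132940e+01,  1.97933257e+00, -3.69943821e+01,
        1.78929884e-02,  8.14141065e-03,  4.41155976e-05]), 'tcp_pos': array([ 0.24141995, -0.57623199,  0.30334619]), 'ee_rot': array([-0.69313879, -0.13972145,  0.69333583, -0.13900349]), 'force': array([ 0.31453013, -0.27679916, -0.08114253]), 'ft_torque': array([-0.03355772,  0.00261966,  0.00199909]), 'width': 0.99802403745273} 0.0726
scene [[489.7, 0.0, 272.2], [0.0, 489.7, 206.1], [0.0, 0.0, 1.0]] [[0.763, 0.471, -0.443, 0.993], [0.646, -0.551, 0.528, -0.561], [0.005, -0.689, -0.725, 0.818], [0.0, 0.0, 0.0, 1.0]]
stand_a 0.66 [151.8, 266.3, 201.6, 312.1] 1673
stand_a 0.59 [319.5, 137.4, 353.9, 175.1] 966
chuck 0.73 [304.2, 195.0, 328.8, 230.6] 720
top [[513.8, 0.0, 277.7], [0.0, 513.8, 211.6], [0.0, 0.0, 1.0]] [[0.017, -0.998, 0.053, 0.468], [-1.0, -0.016, 0.022, 0.015], [-0.021, -0.053, -0.998, 1.186], [0.0, 0.0, 0.0, 1.0]]
stand_a 0.77 [164.4, 197.9, 206.4, 237.5] 1254
chuck 0.96 [259.3, 165.8, 278.3, 193.5] 447
```

View pics/scene0.png

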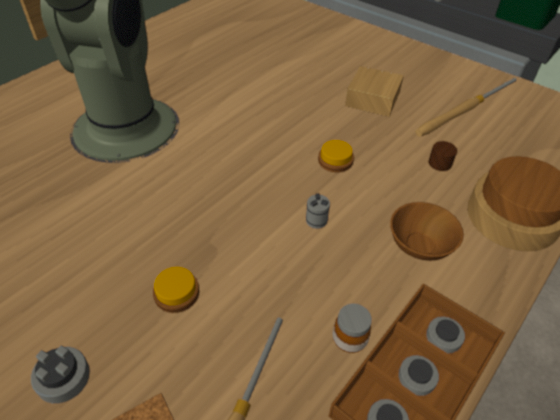

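View pics/top0.png

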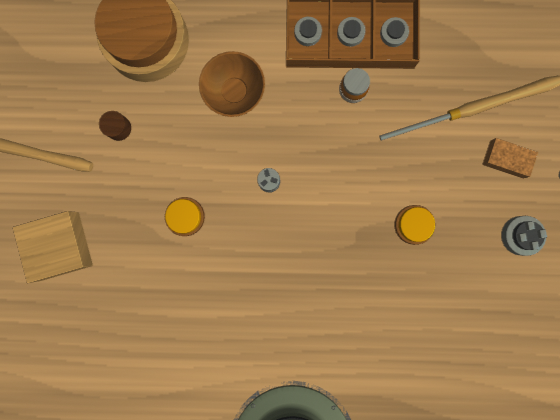

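The scene view shows yellow cushions at (175,287) and (337,152) and the chuck at (317,211). In the top view the cushions are at (184,216) and (417,225), with the chuck at (268,180). Next I'll turn these pixels into positions.

Run:
```python
from h import *
from scipy.optimize import least_squares
from scipy.spatial import ConvexHull
M={}
for c in ['scene','top']:
    im=cv2.imread(f'pics/{c}0.png');hsv=cv2.cvtColor(im,cv2.COLOR_BGR2HSV);cal=ctrl.get_calibration(c)
    m=cv2.inRange(hsv,(18,225,140),(32,255,255))
    n,l,st,ce=cv2.connectedComponentsWithStats(m)
    for i in range(1,n):
        if st[i,4]>250:
            u,v=ce[i]; print(c,ce[i],st[i].tolist(), ray(cal,u,v,.04).round(4), ray(cal,u,v,.033).round(4))
def cyl(x,y,r,z0,z1):
    t=np.linspace(0,2*np.pi,60);return np.vstack([np.c_[x+r*np.cos(t),y+r*np.sin(t),0*t+z] for z in (z0,z1)])
for c in ['scene','top']:
    cal=ctrl.get_calibration(c)
    rs=ctrl.silhouettes(c,'chuck'); m=rs[0]['mask'].astype(np.uint8); 
    vs,us=np.nonzero(m); print(c,'chuck',us.mean(),vs.mean(), us.min(),us.max(),vs.min(),vs.max())
    def f(p):
        h=proj(cal,cyl(p[0],p[1],.025,0,.063)); hull=cv2.convexHull((h*16).astype(np.int32)); g=np.zeros(m.shape,np.uint8)
        cv2.fillConvexPoly(g,hull,1,shift=4); a,b=np.nonzero(g); return np.array([b.mean()-us.mean(),a.mean()-vs.mean()])
    p0=ray(cal,us.mean(),vs.mean(),.035)[:2]
    p=p0.copy()
    for _ in range(6):
        e=f(p); J=np.c_[(f(p+[.01,0])-e)/.01,(f(p+[0,.01])-e)/.01]; p=p-np.linalg.solve(J,e)
    print('chuck xy',p.round(4),p0.round(4),f(p))
```

```text
scene [335.1443662  151.11971831] [321, 140, 31, 25, 568] [0.5149 0.248  0.04  ] [0.5106 0.2553 0.033 ]
scene [172.82720588 283.86948529] [154, 267, 40, 37, 1088] [ 0.5059 -0.2733  0.04  ] [ 0.5015 -0.2707  0.033 ]
top [182.60609244 215.96428571] [165, 199, 36, 34, 952] [0.5146 0.2532 0.04  ] [0.5148 0.2547 0.033 ]
top [417.54319654 224.1511879 ] [401, 207, 34, 35, 926] [ 0.505  -0.2708  0.04  ] [ 0.5052 -0.2725  0.033 ]
scene chuck 317.2472222222222 211.2625 305 329 194 228
chuck xy [0.5983 0.063 ] [0.5996 0.0611] [-0.02113527  0.00085404]
top chuck 268.241610738255 179.67561521252796 257 279 168 192
chuck xy [0.5991 0.0628] [0.5998 0.0628] [-0.0829762  -0.06517345]
```

```bash
cat >> h.py <<'E'
from scipy.spatial.transform import Rotation as R
def plan(target,s=None):
    s=s or ctrl.observe(); Rm=R.from_quat(s['ee_rot']); d=Rm.inv().apply(np.array(target)-s['tcp_pos'])
    print('t',round(s['time_s'],2),'tcp',s['tcp_pos'].round(4),'units',(d/.03).round(2),'axes x',Rm.as_matrix()[:,0].round(3),'y',Rm.as_matrix()[:,1].round(3),'z',Rm.as_matrix()[:,2].round(3))
E
python3 - <<'E'
from h import *
plan([.505,-.272,.16]); plan([.505,-.272,.30])
E
```

```text
t 0.4 tcp [ 0.2415 -0.5764  0.3038] units [  4.79  -5.96 -12.02] axes x [-0.  0. -1.] y [ 0.386 -0.922 -0.   ] z [-0.922 -0.386  0.   ]
t 0.4 tcp [ 0.2415 -0.5764  0.3038] units [  0.13  -5.96 -12.02] axes x [-0.  0. -1.] y [ 0.386 -0.922 -0.   ] z [-0.922 -0.386  0.   ]
```

Request:
{"method": "step_arm", "body": {
  "targets": [
    [[0,-0.4,-0.8,0,0,0,-1],[0,-0.4,-0.8,0,0,0,-1],[0,-0.4,-0.8,0,0,0,-1],[0,-0.4,-0.8,0,0,0,-1],[0,-0.4,-0.8,0,0,0,-1],[0,-0.4,-0.8,0,0,0,-1],[0,-0.4,-0.8,0,0,0,-1],[0,-0.4,-0.8,0,0,0,-1],[0,-0.4,-0.8,0,0,0,-1],[0.4,-0.4,-0.8,0,0,0,-1]]
  ],
  "grip_force": 40
}}

```text
time_s: 1.23
tcp_pos: [0.4178, -0.3724, 0.2936]
ee_rot: [0.694, 0.138, -0.693, 0.14]
force: [0.9, -0.7, -0.1]
width: 0.001
```

Request:
{"method": "step_arm", "body": {
  "targets": [
    [[0.8,-0.4,-0.8,0,0,0,-1],[0.8,-0.4,-0.8,0,0,0,-1],[0.8,-0.4,-0.8,0,0,0,-1],[0.8,-0.4,-0.8,0,0,0,-1],[0.8,-0.4,-0.8,0,0,0,-1],[0,0,0,0,0,0,-1],[0,0,0,0,0,0,-1]]
  ]
}}

```text
time_s: 1.82
tcp_pos: [0.5043, -0.2697, 0.1706]
ee_rot: [-0.692, -0.141, 0.694, -0.14]
force: [-0.0, -0.6, 0.4]
width: 0.001
```

Run:
```python
from h import *
s=ctrl.observe();print(s['width'],s['force'].round(2));plan([.505,-.272,.1126]); shot('wrist','w1.png'); cal=ctrl.get_calibration('wrist')
print(proj(cal,[[.505,-.272,.04],[.505,-.272,0.02]]))
```

```text
0.0007169414323862233 [-0.   -0.64  0.35]
t 1.82 tcp [ 0.5043 -0.2697  0.1706] units [1.93 0.08 0.01] axes x [-0.002  0.001 -1.   ] y [ 0.389 -0.921 -0.002] z [-0.921 -0.389  0.001]
[[281.67422122 228.62843015]
 [281.58836381 217.18491936]]
```

View pics/w1.png

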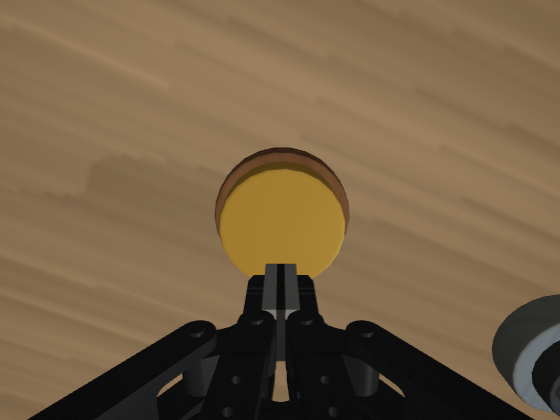

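The wrist image shows the cushion centred near (282,228), where I predicted it, with the closed fingers over it. Now I'll approach to just above the foam and press.

Request:
{"method": "step_arm", "body": {
  "targets": [
    [[0.6,0.08,0,0,0,0,-1],[0.6,0,0,0,0,0,-1],[0.5,0,0,0,0,0,-1],[0.1,0,0,0,0,0,-1],[0,0,0,0,0,0,-1],[0,0,0,0,0,0,-1],[0,0,0,0,0,0,-1]]
  ]
}}

```text
time_s: 2.45
tcp_pos: [0.5052, -0.2742, 0.1192]
ee_rot: [0.694, 0.139, -0.693, 0.14]
force: [-0.5, -0.2, 0.0]
width: -0.001
```

Run:
```python
from h import *
s=ctrl.observe();print(s['width'],s['force'].round(2));plan([.505,-.272,.1066])
```

```text
-0.0008616930946283414 [-0.49 -0.18  0.03]
t 2.45 tcp [ 0.5052 -0.2742  0.1192] units [ 0.42 -0.07 -0.02] axes x [ 0.002 -0.001 -1.   ] y [ 0.386 -0.923  0.001] z [-0.923 -0.386 -0.001]
```

Request:
{"method": "step_arm", "body": {
  "targets": [
    [[0.1,0,0,0,0,0,-1],[0.1,0,0,0,0,0,-1],[0,0,0,0,0,0,-1],[0,0,0,0,0,0,-1]]
  ]
}}

```text
time_s: 2.78
tcp_pos: [0.505, -0.2735, 0.1119]
ee_rot: [0.693, 0.139, -0.693, 0.139]
force: [-0.7, -0.7, 1.0]
width: 0.002
```

```bash
cat >> h.py <<'E'
def avg(n=5):
    P=[];F=[];Q=[]
    for i in range(n):
        ctrl.get_image('wrist'); s=ctrl.observe(); P.append(s['tcp_pos']);F.append(s['force']);Q.append(s['ee_rot'])
    P=np.array(P);F=np.array(F)
    print('t',round(s['time_s'],2),'tcp',P.mean(0).round(4),'+-',P.std(0).round(4),'F',F.mean(0).round(2),'+-',F.std(0).round(2),'w',round(s['width'],3))
    return P.mean(0)
E
python3 - <<'E'
from h import *
avg()
E
```

```text
t 3.03 tcp [ 0.505  -0.2736  0.112 ] +- [0. 0. 0.] F [-0.03 -0.53  1.09] +- [0.46 0.1  0.45] w -0.002
```

Request:
{"method": "step_arm", "body": {
  "targets": [
    [[0.09,0,0,0,0,0,-1],[0.09,0,0,0,0,0,-1],[0,0,0,0,0,0,-1],[0,0,0,0,0,0,-1],[0,0,0,0,0,0,-1]]
  ]
}}

```text
time_s: 3.45
tcp_pos: [0.505, -0.2736, 0.1066]
ee_rot: [0.693, 0.139, -0.693, 0.139]
force: [0.3, -0.9, 4.1]
width: 0.001
```

Run:
```python
from h import *
avg(8); shot('wrist','w2.png')
```

```text
t 3.85 tcp [ 0.505  -0.2736  0.1066] +- [0. 0. 0.] F [ 0.57 -0.57  4.12] +- [0.45 0.39 0.46] w 0.002
```

View pics/w2.png

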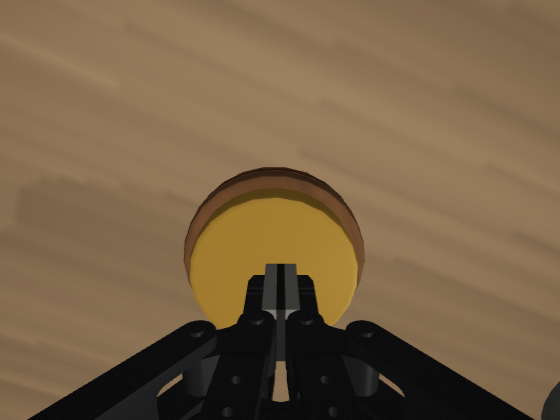

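This cushion pushed back with 4.1 N at 6.0 mm depth, so it is the soft one. I have time, so I'll confirm the other one is firm.

Request:
{"method": "step_arm", "body": {
  "targets": [
    [[-0.5,0,0,0,0,0,-1],[-0.8,0,0,0,0,0,-1],[-0.8,0,0,0,0,0,-1],[-0.9,-0.4,-0.2,0,0,0,-1],[0,-0.8,-0.35,0,0,0,-1],[0,-0.8,-0.35,0,0,0,-1],[0,-0.8,-0.35,0,0,0,-1],[0,-0.8,-0.35,0,0,0,-1],[0,-0.8,-0.35,0,0,0,-1],[0,-0.8,-0.35,0,0,0,-1]]
  ]
}}

```text
time_s: 4.73
tcp_pos: [0.5077, -0.1017, 0.1963]
ee_rot: [-0.693, -0.139, 0.694, -0.139]
force: [0.4, -0.6, 0.2]
width: 0.004
```

Request:
{"method": "step_arm", "body": {
  "targets": [
    [[0,-0.8,-0.35,0,0,0,-1],[0,-0.8,-0.35,0,0,0,-1],[0,-0.8,-0.35,0,0,0,-1],[0,-0.8,-0.35,0,0,0,-1],[0,-0.8,-0.35,0,0,0,-1],[0,-0.8,-0.35,0,0,0,-1],[0,-0.8,-0.35,0,0,0,-1],[0,-0.8,-0.35,0,0,0,-1],[0,-0.8,-0.35,0,0,0,-1],[0,-0.8,-0.35,0,0,0,-1]]
  ]
}}

```text
time_s: 5.57
tcp_pos: [0.5118, 0.1602, 0.1962]
ee_rot: [-0.693, -0.139, 0.694, -0.139]
force: [-0.6, -0.1, -0.6]
width: 0.002
```

Request:
{"method": "step_arm", "body": {
  "targets": [
    [[0,-0.8,-0.35,0,0,0,-1],[0,-0.8,-0.35,0,0,0,-1],[0,-0.8,-0.35,0,0,0,-1],[0,-0.4,-0.2,0,0,0,-1],[0,0,0,0,0,0,-1],[0,0,0,0,0,0,-1],[0,0,0,0,0,0,-1]]
  ]
}}

```text
time_s: 6.15
tcp_pos: [0.5145, 0.2495, 0.1963]
ee_rot: [-0.693, -0.139, 0.694, -0.139]
force: [0.1, -0.5, 0.2]
width: 0.001
```

Run:
```python
from h import *
avg(1);plan([.515,.252,.1126]); shot('wrist','w3.png'); cal=ctrl.get_calibration('wrist')
print(proj(cal,[[.515,.252,.04],[.515,.252,0.02]]),proj(cal,[[.515+.039*np.cos(a),.252+.039*np.sin(a),.04] for a in np.arange(0,6.28,np.pi/4)]))
```

```text
t 6.2 tcp [0.5146 0.2494 0.1964] +- [0. 0. 0.] F [-0.01 -0.35  0.43] +- [0. 0. 0.] w -0.001
t 6.2 tcp [0.5146 0.2494 0.1964] units [ 2.79 -0.08 -0.05] axes x [-0.    -0.001 -1.   ] y [ 0.385 -0.923  0.001] z [-0.923 -0.385  0.001]
[[276.41784818 213.98185804]
 [276.69541888 204.63651896]] [[299.60430688 161.24233379]
 [253.1023689  161.13195734]
 [221.88354077 192.62566001]
 [224.08734275 234.26256135]
 [255.38029537 261.83351754]
 [297.56667515 261.92054253]
 [328.7799903  234.4874137 ]
 [330.88327826 192.87376404]]
```

View pics/w3.png

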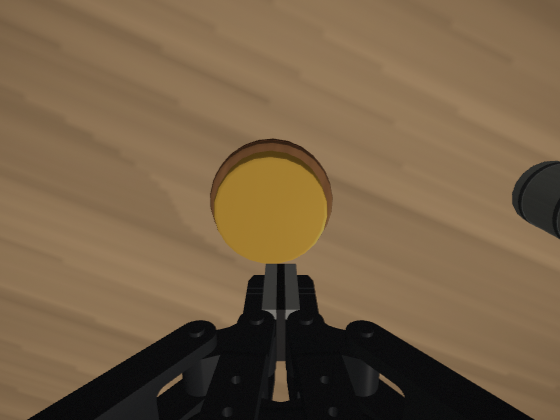

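Run:
```python
from h import *
im=cv2.imread('pics/w3.png');hsv=cv2.cvtColor(im,cv2.COLOR_BGR2HSV);cal=ctrl.get_calibration('wrist')
print(hsv[200,270],hsv[155,270],hsv[145,270],hsv[240,270])
m=cv2.inRange(hsv,(18,150,165),(32,255,255))
n,l,st,ce=cv2.connectedComponentsWithStats(m);i=1+st[1:,4].argmax();print(st[i],ce[i])
c=max(cv2.findContours((l==i).astype(np.uint8),0,1)[0],key=len)[:,0]
c=c[(c[:,1]<258)]
W=np.array([ray(cal,u,v,.04)[:2] for u,v in c])
A=np.c_[2*W,np.ones(len(W))];x=np.linalg.lstsq(A,(W**2).sum(1),rcond=None)[0];r=np.sqrt(x[2]+x[:2]@x[:2]);print(x[:2],r,np.std(np.hypot(*(W-x[:2]).T)))
# same for top/scene with looser threshold
for cam in ['top','scene']:
    im=cv2.imread(f'pics/{cam}0.png');hsv=cv2.cvtColor(im,cv2.COLOR_BGR2HSV);k=ctrl.get_calibration(cam)
    m=cv2.inRange(hsv,(18,200,185),(32,255,255));n,l,st,ce=cv2.connectedComponentsWithStats(m)
    for i in range(1,n):
        if st[i,4]>250: print(cam,st[i],ray(k,*ce[i],.04).round(4))
```

```text
[ 20 181 161] [ 20 196  82] [ 13 149  99] [ 20 179 162]
[278 190  49  73 774] [313.31524548 225.58914729]
[0.51571141 0.22885724] 0.015834533601427475 0.0061688437029253735
top [166 200  33  33 865] [0.5146 0.2543 0.04  ]
top [402 208  33  33 877] [ 0.5051 -0.2716  0.04  ]
```

Run:
```python
from h import *
im=cv2.imread('pics/w3.png');hsv=cv2.cvtColor(im,cv2.COLOR_BGR2HSV);cal=ctrl.get_calibration('wrist')
m=cv2.inRange(hsv,(17,120,130),(32,255,255))
n,l,st,ce=cv2.connectedComponentsWithStats(m);i=1+st[1:,4].argmax();print(st[i],ce[i])
c=max(cv2.findContours((l==i).astype(np.uint8),0,1)[0],key=len)[:,0]
c=c[(c[:,1]<258)]
W=np.array([ray(cal,u,v,.04)[:2] for u,v in c])
A=np.c_[2*W,np.ones(len(W))];x=np.linalg.lstsq(A,(W**2).sum(1),rcond=None)[0];r=np.sqrt(x[2]+x[:2]@x[:2]);print(x[:2],r,np.std(np.hypot(*(W-x[:2]).T)))
```

```text
[ 215  157  112  107 9443] [270.25235624 210.25659218]
[0.51409947 0.25609466] 0.03769147218070828 0.0002421755254726709
```

The wrist fit puts this cushion's centre near (0.514, 0.256), and the top camera gives (0.515, 0.254). I'll use (0.5145, 0.2545).

Request:
{"method": "step_arm", "body": {
  "targets": [
    [[0.8,-0.15,-0.07,0,0,0,-1],[0.8,0,0,0,0,0,-1],[0.7,0,0,0,0,0,-1],[0.3,0,0,0,0,0,-1],[0.1,0,0,0,0,0,-1],[0,0,0,0,0,0,-1],[0,0,0,0,0,0,-1],[0,0,0,0,0,0,-1]]
  ]
}}

```text
time_s: 6.92
tcp_pos: [0.5153, 0.256, 0.1167]
ee_rot: [0.694, 0.139, -0.693, 0.139]
force: [0.4, -0.2, -0.2]
width: 0.004
```

Run:
```python
from h import *
avg(4);plan([.5145,.2545,.1066])
```

```text
t 7.12 tcp [0.5151 0.256  0.1164] +- [0.0001 0.     0.0002] F [-0.28 -0.22  0.41] +- [0.45 0.49 0.33] w 0.001
t 7.12 tcp [0.5149 0.256  0.1161] units [0.32 0.04 0.03] axes x [ 0.001  0.    -1.   ] y [ 0.386 -0.922 -0.   ] z [-0.922 -0.386 -0.001]
```

Request:
{"method": "step_arm", "body": {
  "targets": [
    [[0.1,0,0,0,0,0,-1],[0.07,0,0,0,0,0,-1],[0.07,0,0,0,0,0,-1],[0.07,0,0,0,0,0,-1],[0,0,0,0,0,0,-1],[0,0,0,0,0,0,-1],[0,0,0,0,0,0,-1],[0,0,0,0,0,0,-1]]
  ]
}}

```text
time_s: 7.78
tcp_pos: [0.5151, 0.256, 0.1067]
ee_rot: [0.694, 0.139, -0.693, 0.139]
force: [-1.9, -1.3, 13.3]
width: 0.001
```

Run:
```python
from h import *
avg(5);plan([.5145,.2545,.1066])
```

```text
t 8.03 tcp [0.5151 0.2561 0.1067] +- [0. 0. 0.] F [-1.54 -0.95 13.75] +- [0.66 0.49 0.42] w -0.005
t 8.03 tcp [0.5151 0.2561 0.1067] units [0.   0.04 0.04] axes x [ 0.001  0.    -1.   ] y [ 0.386 -0.922 -0.   ] z [-0.922 -0.386 -0.001]
```

It pushed back with 13.8 N at 5.9 mm, so this one is firm. Now lift, open the gripper and move above the chuck.

Request:
{"method": "step_arm", "body": {
  "targets": [
    [[-0.5,0,0,0,0,0,-1],[-0.9,0,0,0,0,0,-1],[-0.9,0,0,0,0,0,-1],[-0.9,0,0,0,0,0,-1],[-0.8,0.4,0,0,0,0,0],[0,0.8,0,0,0,0,1],[0,0.8,0,0,0,0,1],[0,0.8,0,0,0,0,1],[0,0.8,0,0,0,0,1],[0,0.8,0,0,0,0,1]]
  ]
}}

```text
time_s: 8.87
tcp_pos: [0.5659, 0.133, 0.226]
ee_rot: [-0.693, -0.139, 0.693, -0.139]
force: [-0.5, 0.4, -0.5]
width: 0.849
```

Request:
{"method": "step_arm", "body": {
  "targets": [
    [[0,0.8,0,0,0,0,1],[0,0.8,0,0,0,0,1],[0,0.8,-0.1,0,0,0,1],[0,0.2,0,0,0,0,1],[0,0,0,0,0,0,1],[0,0,0,0,0,0,1],[0,0,0,0,0,0,1]]
  ]
}}

```text
time_s: 9.45
tcp_pos: [0.5981, 0.0647, 0.226]
ee_rot: [-0.693, -0.14, 0.693, -0.14]
force: [-0.4, 0.1, -0.0]
width: 1.0
```

Run:
```python
from h import *
avg(1);plan([.599,.063,.084]); shot('wrist','w4.png'); cal=ctrl.get_calibration('wrist')
print(proj(cal,[[.599,.063,.06],[.599,.063,0.0]]))
for r in ctrl.silhouettes('wrist','chuck'): 
    print(r['p'],r['rect'])
t=np.linspace(0,6.28,80);P=[[.599+.025*np.cos(a),.063+.025*np.sin(a),z] for z in (.06,0) for a in t]
im=cv2.imread('pics/w4.png')
for u,v in proj(cal,P): cv2.circle(im,(int(u),int(v)),1,(0,0,255),-1)
cv2.imwrite('pics/w4o.png',im)
```

```text
t 9.5 tcp [0.5982 0.0648 0.2261] +- [0. 0. 0.] F [-0.98  0.48 -0.37] +- [0. 0. 0.] w 1.0
t 9.5 tcp [0.5982 0.0648 0.2261] units [ 4.74  0.07 -0.  ] axes x [-0.  0. -1.] y [ 0.388 -0.922 -0.001] z [-0.922 -0.388  0.   ]
[[282.51226437 210.92672342]
 [282.16078799 187.80682018]]
0.84 [249.0, 159.9, 315.5, 243.4]
```

View pics/w4o.png

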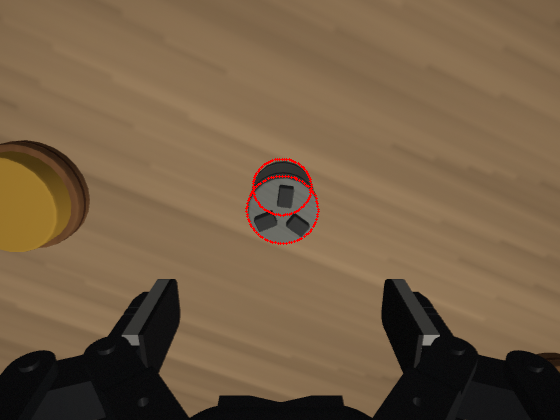

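The outline projected at (0.599, 0.063) fits the chuck well: top centre (282,211), between the open fingers. Descend and grip.

Request:
{"method": "step_arm", "body": {
  "targets": [
    [[0.8,0.06,0,0,0,0,1],[0.8,0,0,0,0,0,1],[0.8,0,0,0,0,0,1],[0.8,0,0,0,0,0,1],[0.7,0,0,0,0,0,1],[0.5,0,0,0,0,0,1],[0.3,0,0,0,0,0,1],[0.1,0,0,0,0,0,1],[0,0,0,0,0,0,1],[0,0,0,0,0,0,1]]
  ]
}}

```text
time_s: 10.43
tcp_pos: [0.5997, 0.0619, 0.083]
ee_rot: [0.694, 0.139, -0.693, 0.139]
force: [0.7, -0.1, 0.2]
width: 0.997
```

Request:
{"method": "step_arm", "body": {
  "targets": [
    [[0,0,0,0,0,0,0.4],[0,0,0,0,0,0,0.2],[0,0,0,0,0,0,0],[0,0,0,0,0,0,-1],[0,0,0,0,0,0,-1],[0,0,0,0,0,0,-1],[0,0,0,0,0,0,-1]]
  ],
  "grip_force": 60
}}

```text
time_s: 11.02
tcp_pos: [0.5996, 0.0621, 0.0832]
ee_rot: [0.694, 0.14, -0.693, 0.139]
force: [-3.9, 2.6, 11.4]
width: 0.57
```

Run:
```python
from h import *
avg(1); shot('scene','s5.png');print(proj(ctrl.get_calibration('scene'),[[.599,.063,.03]]))
im=cv2.imread('pics/s5.png')[100:300,200:450];cv2.imwrite('pics/s5c.png',cv2.resize(im,None,fx=3,fy=3))
```

```text
t 11.07 tcp [0.5996 0.0621 0.0832] +- [0. 0. 0.] F [-2.88  2.44 10.65] +- [0. 0. 0.] w 0.575
[[317.38120757 212.18972905]]
```

View pics/s5c.png

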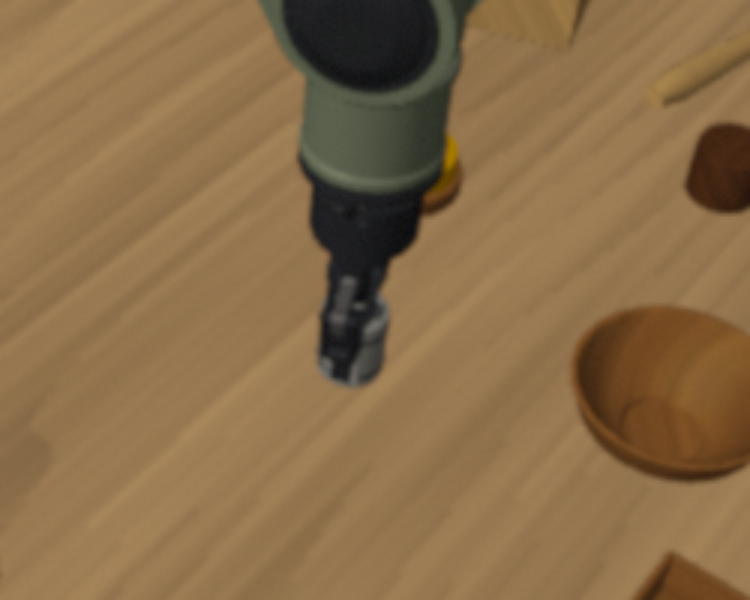

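The grip holds: the opening is 0.575, which is 49 mm. Lift and check.

Request:
{"method": "step_arm", "body": {
  "targets": [
    [[-0.2,0,0,0,0,0,-1],[-0.4,0,0,0,0,0,-1],[-0.6,0,0,0,0,0,-1],[-0.6,0,0,0,0,0,-1],[-0.6,0,0,0,0,0,-1],[-0.6,0,0,0,0,0,-1],[0,0,0,0,0,0,-1],[0,0,0,0,0,0,-1],[0,0,0,0,0,0,-1]]
  ]
}}

```text
time_s: 11.87
tcp_pos: [0.5988, 0.0615, 0.1715]
ee_rot: [-0.693, -0.139, 0.694, -0.139]
force: [-0.6, -0.1, -7.5]
width: 0.572
```

Run:
```python
from h import *
avg(2);plan([.5145,.255,.173]); shot('wrist','w6.png')
```

```text
t 11.97 tcp [0.5987 0.0616 0.1711] +- [0.     0.     0.0001] F [-0.48 -0.07 -7.24] +- [0.51 0.38 0.01] w 0.57
t 11.97 tcp [0.5987 0.0616 0.1711] units [-0.06 -7.03  0.1 ] axes x [-0.002 -0.    -1.   ] y [ 0.386 -0.922 -0.   ] z [-0.922 -0.386  0.002]
```

View pics/w6.png

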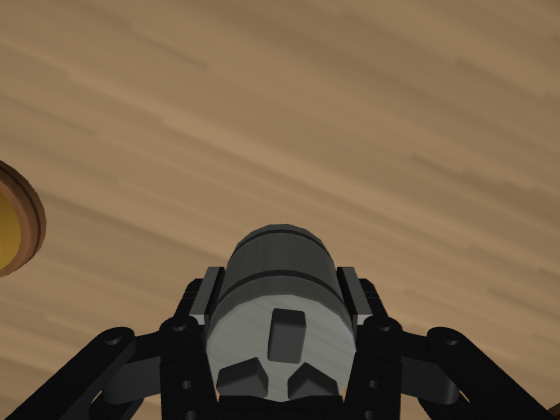

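The chuck is up (7.2 N, about 0.73 kg) and hangs straight between the pads. Carry it over the firm stand.

Request:
{"method": "step_arm", "body": {
  "targets": [
    [[0,-0.4,0,0,0,0,-1],[0,-0.7,0,0,0,0,-1],[0,-0.7,0,0,0,0,-1],[0,-0.7,0.1,0,0,0,-1],[0,-0.7,0,0,0,0,-1],[0,-0.7,0,0,0,0,-1],[0,-0.7,0,0,0,0,-1],[0,-0.7,0,0,0,0,-1],[0,-0.7,0,0,0,0,-1],[0,-0.6,0,0,0,0,-1]]
  ]
}}

```text
time_s: 12.85
tcp_pos: [0.5189, 0.2448, 0.1716]
ee_rot: [-0.693, -0.14, 0.694, -0.14]
force: [0.6, 0.0, -7.1]
width: 0.574
```

Request:
{"method": "step_arm", "body": {
  "targets": [
    [[0,-0.4,0,0,0,0,-1],[0,0,0,0,0,0,-1],[0,0,0,0,0,0,-1],[0,0,0,0,0,0,-1]]
  ]
}}

```text
time_s: 13.18
tcp_pos: [0.5156, 0.2535, 0.1719]
ee_rot: [-0.693, -0.139, 0.693, -0.139]
force: [0.3, 0.1, -6.3]
width: 0.572
```

Run:
```python
from h import *
p=avg(3);plan([.5145,.255,.122])
for c in ['wrist','top','scene']:
    shot(c,f'{c}7.png'); cal=ctrl.get_calibration(c); im=cv2.imread(f'pics/{c}7.png')
    x,y=p[:2]; b=p[2]-.0832
    t=np.linspace(0,6.28,120)
    for (cx,cy,r,z,col) in [(x,y,.025,b,(0,0,255)),(x,y,.025,b+.06,(0,0,255)),(.5145,.255,.039,.04,(255,0,0)),(.5145,.255,.045,.02,(0,255,0))]:
        for u,v in proj(cal,np.c_[cx+r*np.cos(t),cy+r*np.sin(t),0*t+z]):
            if 0<=u<560 and 0<=v<420: im[int(v),int(u)]=col
    if c=='top': im=cv2.resize(im[130:290,90:290],None,fx=3,fy=3,interpolation=0)
    if c=='scene': im=cv2.resize(im[70:230,240:440],None,fx=3,fy=3,interpolation=0)
    cv2.imwrite(f'pics/{c}7o.png',im)
```

```text
t 13.33 tcp [0.5157 0.2533 0.1721] +- [0. 0. 0.] F [ 0.13 -0.17 -6.9 ] +- [0.49 0.09 0.77] w 0.571
t 13.33 tcp [0.5157 0.2534 0.1721] units [ 1.67 -0.07  0.02] axes x [ 0. -0. -1.] y [ 0.385 -0.923  0.   ] z [-0.923 -0.385  0.   ]
```

View pics/wrist7o.png

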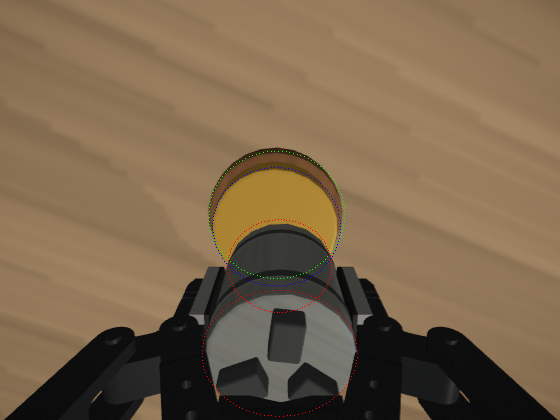

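View pics/scene7o.png

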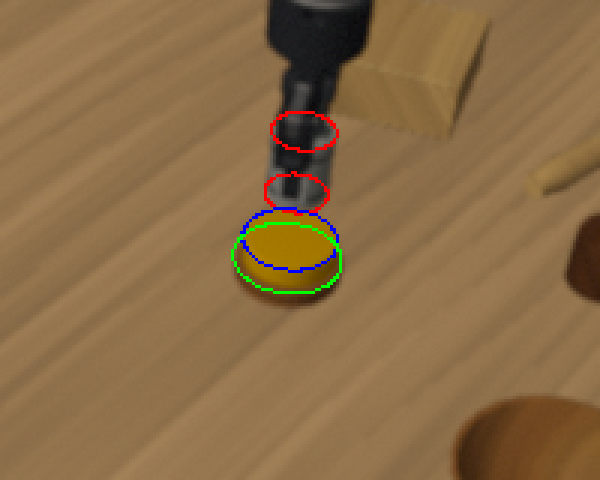

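In the wrist view the stand outline and the held chuck match their projections, so the chuck is centred. Lower it onto the cushion.

Request:
{"method": "step_arm", "body": {
  "targets": [
    [[0.3,-0.06,0,0,0,0,-1],[0.4,0,0,0,0,0,-1],[0.4,0,0,0,0,0,-1],[0.3,0,0,0,0,0,-1],[0.2,0,0,0,0,0,-1],[0.1,0,0,0,0,0,-1],[0,0,0,0,0,0,-1],[0,0,0,0,0,0,-1],[0,0,0,0,0,0,-1]]
  ]
}}

```text
time_s: 14.23
tcp_pos: [0.5147, 0.2559, 0.1216]
ee_rot: [0.693, 0.139, -0.693, 0.139]
force: [-3.8, -2.1, -2.1]
width: 0.574
```

Run:
```python
from h import *
p=avg(3);plan([.5145,.255,.122])
```

```text
t 14.38 tcp [0.5148 0.2559 0.1217] +- [0. 0. 0.] F [-2.73 -1.48 -2.51] +- [0.32 0.17 0.39] w 0.572
t 14.38 tcp [0.5148 0.2559 0.1216] units [-0.01  0.02  0.02] axes x [ 0.001  0.    -1.   ] y [ 0.386 -0.922 -0.   ] z [-0.922 -0.386 -0.001]
```

Request:
{"method": "step_arm", "body": {
  "targets": [
    [[0.04,0,0,0,0,0,-1],[0,0,0,0,0,0,-1],[0,0,0,0,0,0,-1],[0,0,0,0,0,0,0.2],[0,0,0,0,0,0,0.4],[0,0,0,0,0,0,0.7],[0,0,0,0,0,0,1],[0,0,0,0,0,0,1],[0,0,0,0,0,0,1],[0,0,0,0,0,0,1]]
  ]
}}

```text
time_s: 15.22
tcp_pos: [0.5147, 0.2559, 0.12]
ee_rot: [0.693, 0.139, -0.693, 0.139]
force: [0.9, 0.6, 0.6]
width: 1.002
```

Request:
{"method": "step_arm", "body": {
  "targets": [
    [[-0.2,0,0,0,0,0,1],[-0.5,0,0,0,0,0,1],[-0.8,0,0,0,0,0,1],[-0.8,0,0,0,0,0,1],[-0.8,0,0,0,0,0,1],[-0.8,0,0,0,0,0,1],[-0.8,0,0,0,0,0,1],[0,0,0,0,0,0,1],[0,0,0,0,0,0,1],[0,0,0,0,0,0,1]]
  ]
}}

```text
time_s: 16.05
tcp_pos: [0.5145, 0.2557, 0.2608]
ee_rot: [-0.693, -0.139, 0.693, -0.139]
force: [0.2, -0.8, -0.4]
width: 0.998
```

Run:
```python
from h import *
p=avg(2)
x,y=.5147,.2557
for c in ['wrist','top','scene']:
    shot(c,f'{c}8.png'); cal=ctrl.get_calibration(c); im=cv2.imread(f'pics/{c}8.png')
    t=np.linspace(0,6.28,120); b=.0375
    for (cx,cy,r,z,col) in [(x,y,.025,b,(0,0,255)),(x,y,.025,b+.06,(0,0,255)),(.5145,.255,.039,b,(255,0,0)),(.5145,.255,.045,.02,(0,255,0))]:
        for u,v in proj(cal,np.c_[cx+r*np.cos(t),cy+r*np.sin(t),0*t+z]):
            if 0<=u<560 and 0<=v<420: im[int(v),int(u)]=col
    if c=='top': im=cv2.resize(im[130:290,90:290],None,fx=3,fy=3,interpolation=0)
    if c=='scene': im=cv2.resize(im[70:230,240:440],None,fx=3,fy=3,interpolation=0)
    cv2.imwrite(f'pics/{c}8o.png',im)
```

```text
t 16.15 tcp [0.5144 0.2557 0.2603] +- [0.     0.     0.0001] F [-0.02 -0.18 -0.42] +- [0.37 0.34 0.68] w 1.0
```

View pics/wrist8o.png

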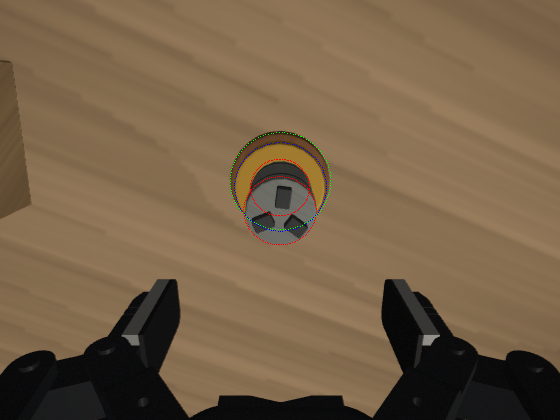

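View pics/scene8o.png

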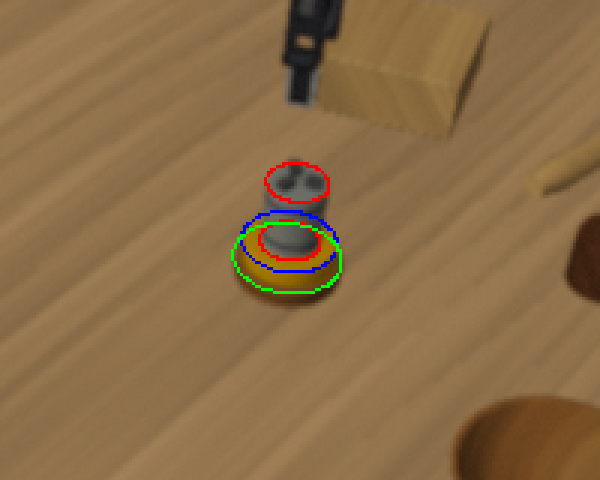

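Run:
```python
import cv2
im=cv2.imread('pics/wrist8.png')[110:260,200:360];cv2.imwrite('pics/z.png',cv2.resize(im,None,fx=4,fy=4,interpolation=2)[:600])
```

```text
(no output)
```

View pics/z.png

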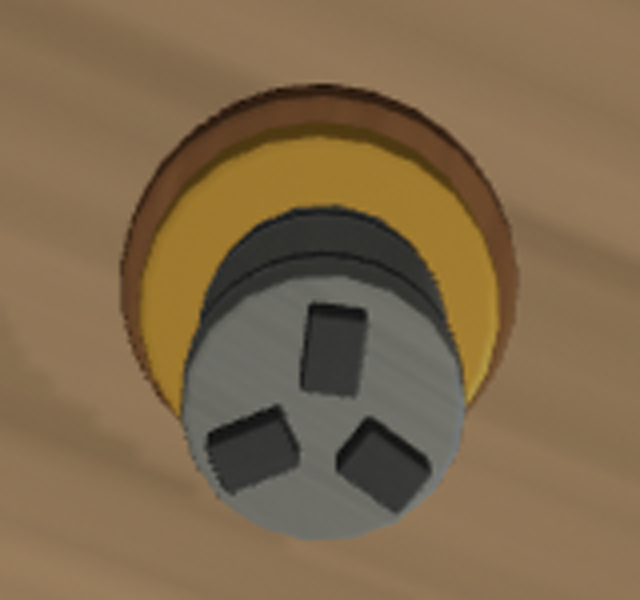

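View pics/top8o.png

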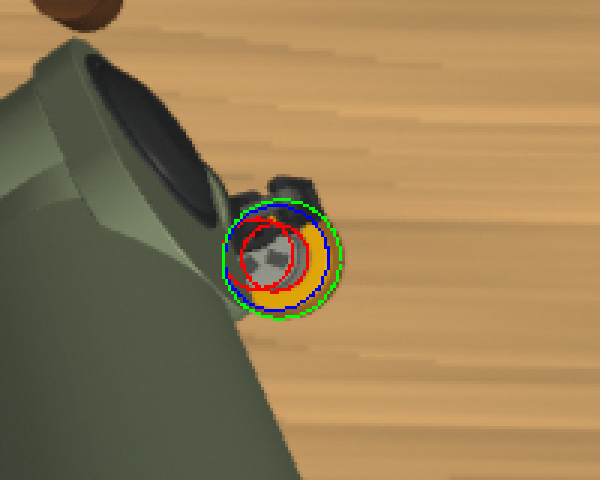

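The zoomed wrist view shows the chuck upright and within about 2 mm of the cushion's centre. The gap behind it measures about 16 mm against 14 mm expected. The gripper is open and well clear above it, so I'm handing in.

Run:
```python
from h import *
print(ctrl.hand_in())
```

```text
the job is handed in; nothing more can be done
None
```

The small lathe chuck is standing upright on the firm cushion, released, and the job is handed in; no verdict was reported. It took about 16 s of the 54 s allowed.

- **Finding the firm cushion:** Before touching the chuck, I pressed both cushions straight down with closed fingers. The cushion at about (0.505, -0.272) pushed back 4.1 N at 6.0 mm, so it is soft. The one at about (0.5145, 0.255) pushed back 13.8 N at 5.9 mm, so it is firm.
- **Placing the chuck:** I gripped it at mid height and lifted it; it weighed about 7 N, matching 0.7 kg. I lowered it onto the firm cushion until the foam carried it, then opened the gripper and rose about 14 cm.
- **Last checks:** The wrist and scene pictures show the chuck upright and within about 2 mm of the cushion's centre, with no force beyond noise on the open gripper.
- **Limits of the checks:**
  - The arm partly blocked the top camera at the end, so that view confirmed little.
  - The cameras disagreed by up to 8 mm on the firm stand's y position (scene 0.248, top 0.254, wrist 0.256). I trusted the wrist and top views, and the close-up after release bore that out.
  - I did not measure how far the foam sank under the chuck's full weight.

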